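Load the jam chuck and start the sander from its key panel

TASK

Put the pale wooden cup upright into the jam chuck and push it down, twisting it if it sticks, until it sits fully home, and let go of it. Then on the sloping control box press the yellow key, then the blue key, then the green key, one at a time, each all the way in and let out again, with the cup staying home. No key may be pressed before the cup is home, the red stop key must not be pressed at all, and the dark cup and the other things on the bench stay where they are.

Things in the scene. Friction and masses are not known exactly. Their poses are not given: they have to be found in the camera images.
- pale_cup: The cup to load: open turned cup of pale wood, 105 mm tall, standing, 0.18 to 0.29 kg. Origin at the centre of its underside, z up. Foot 44 mm across at the bottom, tapering to 56 mm at 8 mm height and 60 mm at 20 mm, straight 60 mm collar to 45 mm height; above it a round waist 50 mm across (52 mm at the rim), hollow from 51 mm height, wall 5 mm.
- pale_cup_grip (a point): Point on the axis of the pale cup, 80 mm above its underside: a good height to grip the waist.
- dark_cup: Bystander: another cup of the very same shape and size in dark brown wood, standing; it may stand in either cup place. Leave it. Origin at the centre of its underside.
- chuck: The jam chuck, fixed to the bench: upright steel cup 100 mm across on a round grey flange 112 mm across; rim 45 mm above the bench, bore 69 mm, 33 mm deep. Four rubber-faced spring pads in the bore, 57 mm apart across it, 10 to 30 mm above its floor, grip the cup's 60 mm foot. Origin on the bench under its centre, z up.
- chuck_seat (a point): Centre of the chuck's inner floor, 12 mm above the bench: the cup's underside rests here when fully home. The pads take hold with the cup about 19 mm higher; from there to the floor it takes about 6 to 25 N of push, less if twisted to and fro while pushing. Its own weight does not take it down; it stays where it is left.
- console: Sloping grey control box fixed on the bench, 290 mm wide, 120 mm up the slope. Origin on the bench under the middle of its face, which is 67 mm up; z up, y along the row of keys. The face slopes 35 degrees and looks up and back to the box's -x side. Four round keys in one row along y, 63 mm apart, in any colour order; press them along their own tilted axes.
- lamp_mid (a point): Middle of the axis of a white tube lamp, 14 mm thick, 270 mm long along the key row, on two end posts. It stands 110 mm off the sloping face and 70 mm uphill of the line of the keys' centres, so it hangs straight above the keys and bars the way from straight above.
- yellow_top (a point): Centre of the outer end of the yellow key, a round push key 36 mm across that stands 24 mm out from the sloping face (its black collar, 48 mm across, 10 mm). Its z axis points straight out of the face; y along the row. Pressed in along -z.
- yellow_key (a joint): How far the yellow key is pushed in, m: 0 out, 0.008 fully in. Spring: starts at 1.5 N, fully in at 5 N, comes back out by itself.
- blue_top (a point): Centre of the outer end of the blue key, a round push key 36 mm across that stands 24 mm out from the sloping face (its black collar, 48 mm across, 10 mm). Its z axis points straight out of the face; y along the row. Pressed in along -z.
- blue_key (a joint): How far the blue key is pushed in, m: 0 out, 0.008 fully in. Spring: starts at 1.5 N, fully in at 5 N, comes back out by itself.
- green_top (a point): Centre of the outer end of the green key, a round push key 36 mm across that stands 24 mm out from the sloping face (its black collar, 48 mm across, 10 mm). Its z axis points straight out of the face; y along the row. Pressed in along -z.
- green_key (a joint): How far the green key is pushed in, m: 0 out, 0.008 fully in. Spring: starts at 1.5 N, fully in at 5 N, comes back out by itself.
- red_top (a point): Centre of the outer end of the red key, a round push key 36 mm across that stands 24 mm out from the sloping face (its black collar, 48 mm across, 10 mm). Its z axis points straight out of the face; y along the row. This is the stop key: leave it unpressed.
- red_key (a joint): How far the red key is pushed in, m: 0 out, 0.008 fully in. Spring: starts at 1.5 N, fully in at 5 N, comes back out by itself.
- cork_block: Bystander: sanding block of cork, 110 x 65 x 30 mm; leave it where it is.
- oil_bottle: Bystander: amber jar with a black cap, 66 mm across, 150 mm tall; leave it where it is.
- bowl: Bystander: pale wooden bowl, 130 mm across, 50 mm high; leave it where it is.
- brush: Bystander: bench brush with dark handle, 190 mm long, lying; leave it where it is.
- blank: Bystander: round wooden blank, 100 mm across, 45 mm high; leave it where it is.
- gouge: Bystander: turning tool with wooden handle and steel shank, 200 mm long, lying; leave it where it is.
Mind the look-alikes: they are no part of the job. What is meant by the chuck is not orange or purple, and is the larger of those in its own colour.

How it is judged:
By the outcome, as a careful person would: the job done as asked, in the order asked, and still so for the second after the job is handed in, with the robot touching nothing.
It also fails if it takes over 58 s, if anything falls off the work surface, if the arm or the gripper's body presses on something with over 40 N, if the wrist force passes 120 N, or if a joint passes its speed limit or range.

ROBOT

A 6-joint arm with a two-finger parallel gripper is mounted at the origin on the work surface. World frame = base frame: x ahead of the robot, y to its left, z up, the work surface at z = 0. Lengths are in m, angles in rad, forces in N, time in s.
With the tool pointing down it reaches from about 0.425 to 0.925 m from the base axis. Payload 12.5 kg.
Tool frame: the origin (TCP) lies at the very end of the fingers, on their centre line; the grasp point (between the pads) lies 19 mm behind it; z points along the fingers, y is the direction in which the jaws open and shut (so a half turn about z gives the same grasp; the last joint's range is limited). The gripper opens to 85 mm and grips with 20 to 120 N. Pads are 22 mm wide; open, the fingers measure 114 mm over their backs; the gripper's body (76 mm by 85 mm) begins 54 mm behind the grasp point. The pads swing forward as they close: fully open they stand 13 mm farther back than shut.
Start: joints at [1.155, 0.491, 1.559, -0, 1.092, -0.106], TCP at [0.191, 0.595, 0.231] pointing down, gripper open.
Joint ranges: [-3.1, 3.1], [-0.84, 2.19], [0.05, 2.79], [-1.13, 4.28], [0.06, 2.93], [-2.69, 2.69]. Speed limits (rad/s): [2.22, 2.22, 2.79, 3.14, 3.14, 3.14].

INTERFACE

Orientations are given as a unit quaternion [w, x, y, z].
In Python, from station import manip gives the robot as it stands.
- The arm moves only by the tool play_rows, never from a script. Its argument "series" is a list of rows, each a list of 5 numbers: the finger opening in mm, from 0 to 85.4, then the shift along the tool's x, y, z in mm, then the turn about the tool's z in rad. In form: [[claw, x, y, z, roll], ...]. A call has 1 to 10 rows; each row is the pose to reach, as a shift and turn from the pose commanded when the call began, along the tool's axes at that moment; what a row does not reach only later rows make up. A row lasts 1/12 s, in which the tool goes at most 41.7 mm and 7.16 degrees, less where a joint would pass 70% of its speed; a pose out of reach is approached as far as the arm can. A call with a gripper value outside its range is refused whole. The fingers move at their own pace and stop on an object; "force" is the grip in N (left out, the last holds). Time passes only in rows, so rows that repeat a pose let the fingers close. It gives the time, the measured TCP pose, the force and the opening at its end, in the units of the state.
- manip.observe(): the state, without advancing time (a new reading comes with each control period).
- manip.read_camera(name): name is "side" or "top"; returns a dict with "color" (400x640x3 uint8, red, green, blue), "intrinsics" (3x3 intrinsics, pixels), "R" (3x3) and "t" (3): a world point X has camera coordinates R X + t. Camera axes: x right, y down, z forward; pixel columns grow to the right and rows downward; lengths in m; the calibration is good to about 2 mm. A picture is of the moment at which its call begins. There is no depth.
- manip.job_done(): hands the job in, once; it reports no verdict.
Trained networks look in a picture, given as the dict that the camera call returned (one of the last four; its "shot" number tells which), for a name from the list of things; names that differ only in an ending like _2 or _b are one class to them, and where a whole thing is asked for, a point or a joint stands for the part that bears it (a point fixed in the world has none). Each returns a list of dicts, best first, with "p" (0 to 1); they miss things now and then, are a little off and sometimes report something else, mostly with a low value. They report only what shows in the picture. A call takes as long as a camera call. They do not tell look-alikes from the thing itself.
- manip.regions_of(picture, thing): "region" (400x640 bool, what is visible of it) and "bbox" ([left, top, right, bottom] in pixels, round what is visible of it).
- manip.pinpoint(picture, thing): "location" ([row, column] in pixels: a listed point, or the origin of a listed thing).
The state is a dict: "t": time; "joint_pos": joint angles; "qvel": joint speeds; "joint_efforts": joint torques, N m; "tool_pos": TCP position; "orientation": TCP orientation; "ft_force": force on the tool from outside, world axes, zero at the start; "wrist_torque": the same for the moment, N m; "opening": finger opening in m.
Only numpy, scipy, OpenCV 4.12 (cv2) and the standard library are available. Lean on these libraries where they do the work, as an engineer would, in place of code of your own. Each camera call takes 0.05 s, during which the arm holds its last target.

## Working session

There is one attempt and no reset: what is moved stays moved. The work goes in short steps, Python scripts to look and compute and a tool call to move; the robot and the scene stay as the last step left them, time stands still between calls to the robot, and variables do not carry over. Pictures are saved under pics/ and viewed, and the job is handed in when it is done.

Besides the shell and the picture viewer there is one more tool, called after "Request:" as a command line: name --pt "numbers of a row" for each row, then --argument value for the rest. play_rows: Moves the arm, as the interface text tells. Its arguments: {"type":"object","properties":{"series":{"type":"array"},"force":{"type":"number"}},"required":["series"]}

```bash
ls; mkdir -p pics
cat > h.py <<'E'
import numpy as np, cv2
from station import manip
def snap(n,f=None):
    p=manip.read_camera(n)
    if f: cv2.imwrite('pics/'+f,p['color'][:,:,::-1])
    return p
def ray(p,rc):
    K=np.array(p['intrinsics']);R=np.array(p['R']);t=np.array(p['t'])
    d=R.T@np.linalg.solve(K,[rc[1],rc[0],1.]);o=-R.T@t
    return o,d/np.linalg.norm(d)
def atz(p,rc,z):
    o,d=ray(p,rc);return o+d*(z-o[2])/d[2]
def proj(p,X):
    c=np.array(p['R'])@np.array(X)+np.array(p['t']);u=np.array(p['intrinsics'])@c
    return u[1]/u[2],u[0]/u[2]
def tri(p1,a,p2,b):
    o1,d1=ray(p1,a);o2,d2=ray(p2,b)
    s=np.linalg.lstsq(np.c_[d1,-d2],o2-o1,rcond=None)[0]
    A=o1+d1*s[0];B=o2+d2*s[1]
    return (A+B)/2,np.linalg.norm(A-B)
E
python3 - <<'E'
from h import *
np.set_printoptions(precision=4,suppress=True)
s=snap('side','side0.png');t=snap('top','top0.png')
print(manip.observe())
for p,n in((s,'side'),(t,'top')):
    print(n,-np.array(p['R']).T@p['t'],np.array(p['R'])[2],np.array(p['intrinsics'])[0,0])
    for th in 'pale_cup pale_cup_grip dark_cup chuck chuck_seat console lamp_mid yellow_top blue_top green_top red_top cork_block oil_bottle bowl brush blank gouge'.split():
        print(th,[(np.round(r['location'],1).tolist(),round(r['p'],2)) for r in manip.pinpoint(p,th)][:4])
E
```

```text
pics
{'t': 0.1, 'joint_pos': array([ 1.1554,  0.4915,  1.5594,  0.    ,  1.0917, -0.1056]), 'qvel': array([-0.0003, -0.0026,  0.0001,  0.0004, -0.0023,  0.0022]), 'joint_efforts': array([  0.0017, -61.9444, -26.2026,  -0.0001,   0.0029,   0.    ]), 'tool_pos': array([0.1905, 0.5951, 0.2307]), 'orientation': array([-0.0001,  0.1543,  0.988 , -0.0005]), 'ft_force': array([ 0.3975,  0.3753, -0.2356]), 'wrist_torque': array([-0.0257,  0.0376,  0.02  ]), 'opening': 0.0851148622402244}
side [ 0.224  -0.5387  0.821 ] [ 0.3291  0.6029 -0.7267] 362.33164078358
pale_cup [([192.9, 262.6], 0.84), ([290.0, 384.8], 0.49)]
pale_cup_grip [([173.8, 256.7], 0.65), ([190.4, 222.5], 0.28)]
dark_cup [([172.9, 305.8], 0.82)]
chuck [([234.1, 238.0], 0.97), ([262.0, 267.2], 0.92), ([158.9, 259.7], 0.72), ([237.6, 311.4], 0.64)]
chuck_seat [([230.4, 236.0], 0.82), ([258.8, 267.3], 0.77), ([232.4, 316.2], 0.71), ([163.1, 257.8], 0.59)]
console [([289.9, 385.9], 0.81)]
lamp_mid [([245.2, 393.9], 0.67)]
yellow_top [([262.0, 375.9], 0.7), ([284.7, 388.4], 0.5), ([291.3, 385.5], 0.39)]
blue_top [([311.8, 407.5], 
[... 570 characters left out ...]
), ([213.1, 298.6], 0.59), ([267.2, 306.6], 0.59)]
chuck_seat [([211.9, 297.6], 0.93), ([268.7, 301.5], 0.84), ([283.5, 258.0], 0.81), ([216.0, 162.3], 0.64)]
console [([192.0, 386.6], 0.77), ([278.8, 186.6], 0.41)]
lamp_mid [([175.4, 399.3], 0.75)]
yellow_top [([132.0, 203.8], 0.6), ([190.5, 402.1], 0.47)]
blue_top [([191.2, 430.0], 0.69), ([182.1, 353.2], 0.49)]
green_top [([184.1, 352.1], 0.44)]
red_top [([186.1, 375.6], 0.73), ([129.2, 310.1], 0.36), ([153.4, 271.6], 0.31)]
cork_block [([154.6, 269.9], 0.82)]
oil_bottle [([252.3, 453.6], 0.62), ([212.6, 297.5], 0.27)]
bowl [([133.7, 203.1], 0.6)]
brush [([276.9, 188.0], 0.88)]
blank [([128.3, 309.4], 0.77)]
gouge [([272.1, 383.1], 0.84)]
```

View pics/side0.png

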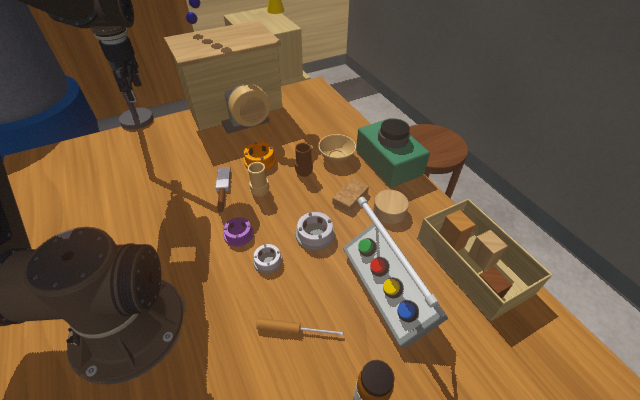

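View pics/top0.png

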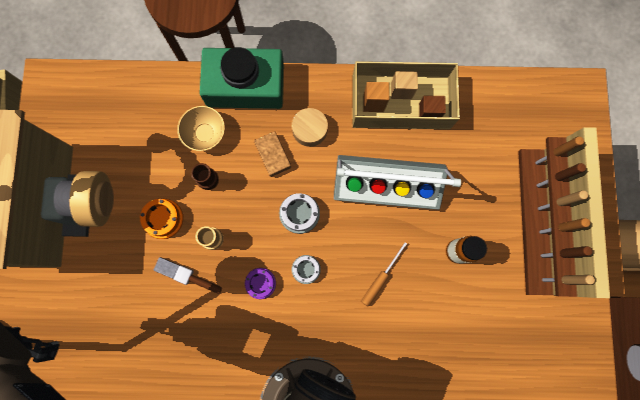

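Run:
```python
import cv2
s=cv2.imread('pics/side0.png');t=cv2.imread('pics/top0.png')
cv2.imwrite('pics/sc.png',cv2.resize(s[130:350,190:450],None,fx=3,fy=2.7,interpolation=2))
cv2.imwrite('pics/tc.png',cv2.resize(t[110:310,130:480],None,fx=2.25,fy=2.25,interpolation=2))
```

```text
(no output)
```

View pics/sc.png

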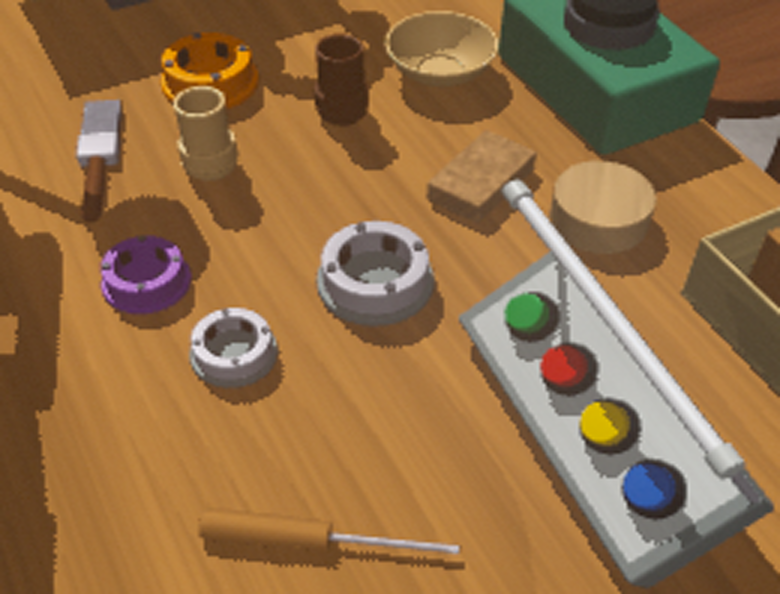

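View pics/tc.png

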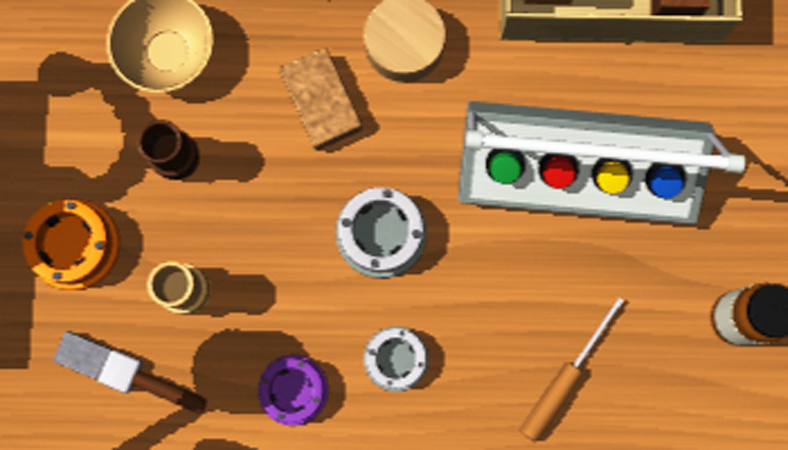

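Candidates seen in the top image, as (row, col):
- **Cups:** pale cup at (238,209). Dark cup at (177,205), to be left alone.
- **Chucks:** large grey at (212,299), small grey at (269,306), orange at (217,161), purple at (284,260). I choose the large grey one.
- **Keys, left to right:** green, red, yellow, blue.

The crops agree with these choices. Next I measure by fitting the known shapes.

```bash
cat > fit.py <<'E'
from h import *
from scipy.optimize import minimize
def circ(c,ax,r,n=40):
    ax=np.array(ax)/np.linalg.norm(ax);a=np.cross(ax,[0,1,0.01]);a/=np.linalg.norm(a);b=np.cross(ax,a)
    th=np.linspace(0,2*np.pi,n,endpoint=False)[:,None]
    return np.array(c)+r*(np.cos(th)*a+np.sin(th)*b)
def hullmask(p,P,S=4):
    c=P@np.array(p['R']).T+np.array(p['t']);u=c@np.array(p['intrinsics']).T;uv=u[:,:2]/u[:,2:]
    m=np.zeros((400,640),np.uint8)
    cv2.fillConvexPoly(m,cv2.convexHull(np.round(uv*16).astype(np.int32)),1,shift=4);return m>0
def hulls(p,parts):
    m=np.zeros((400,640),bool)
    for P in parts:m|=hullmask(p,P)
    return m
def iou(a,b):return (a&b).sum()/max(1,(a|b).sum())
def cup(x,y,z=0):
    Z=[0,0,1];c=lambda h,r:circ([x,y,z+h],Z,r)
    return [np.r_[c(0,.022),c(.008,.028),c(.02,.03),c(.045,.03)],np.r_[c(.045,.025),c(.105,.026)]]
def chuck(x,y):
    c=lambda h,r:circ([x,y,h],[0,0,1],r)
    return [np.r_[c(0,.056),c(.008,.056)],np.r_[c(0,.05),c(.045,.05)]]
def fit2(model,masks,x0,step=.012):
    f=lambda q:-sum(iou(hulls(p,model(*q)),m) for p,m in masks)
    best=None
    for s in (step,step/3):
        q=np.array(x0) if best is None else best.x
        best=minimize(f,q,method='Nelder-Mead',options=dict(initial_simplex=[q,q+[s,0],q+[0,s]],xatol=1e-4,fatol=1e-4))
    return best.x,[iou(hulls(p,model(*best.x)),m) for p,m in masks]
def console_frame(q):
    x,y,yaw=q;c,s=np.cos(yaw),np.sin(yaw);ex=np.array([c,s,0]);ey=np.array([-s,c,0]);ez=np.array([0,0,1.])
    a=np.deg2rad(35);n=-np.sin(a)*ex+np.cos(a)*ez;u=np.cos(a)*ex+np.sin(a)*ez
    return np.array([x,y,.067]),ey,n,u
E
python3 - <<'E'
from fit import *
np.set_printoptions(precision=4,suppress=True)
s=snap('side');t=snap('top')
def pick(p,th,near):
    for r in manip.regions_of(p,th):
        b=r['bbox']
        if b[0]-3<=near[1]<=b[2]+3 and b[1]-3<=near[0]<=b[3]+3 and (b[2]-b[0])<70: return r['region'].astype(bool)
    print('none',th)
for th,ns,nt,mod,zz in (('pale_cup',(180,258),(238,209),cup,.09),('dark_cup',(160,305),(177,205),cup,.09),('chuck',(230,315),(212,299),chuck,.04)):
    ms=pick(s,th,ns);mt=pick(t,th,nt);x0=atz(t,nt,zz)[:2]
    mk=[(p,m) for p,m in((s,ms),(t,mt)) if m is not None]
    print(th,x0,fit2(mod,mk,x0), [fit2(mod,[k],x0) for k in mk])
from scipy.optimize import least_squares
obs=[];
off={'green':(94.5),'red':31.5,'yellow':-31.5,'blue':-94.5}
near={'green':((247,366),(184,354)),'red':((266,379),(186,378)),'yellow':((287,392),(188,402)),'blue':((310,407),(190,426))}
hsv=[cv2.cvtColor(p['color'],cv2.COLOR_RGB2HSV) for p in(s,t)]
hr={'green':(45,85),'red':(0,8),'yellow':(20,34),'blue':(100,125)}
for k in off:
    for i,p in enumerate((s,t)):
        h=hsv[i];lo,hi=hr[k]
        m=(h[...,0]>=lo)&(h[...,0]<=hi)&(h[...,1]>120)&(h[...,2]>60)
        if k=='red': m|=(h[...,0]>172)&(h[...,1]>120)&(h[...,2]>60)
        w=np.zeros_like(m);r,c=near[k][i];w[r-13:r+14,c-13:c+14]=1
        m&=w; rr,cc=np.nonzero(m)
        print(k,i,m.sum(),rr.mean(),cc.mean())
        obs.append((k,p,m))
def res(q):
    o,ey,n,u=console_frame(q);out=[]
    for k,p,m in obs:
        b=o+ey*off[k]/1000
        mm=hullmask(p,np.r_[circ(b+n*.024,n,.018),circ(b+n*.010,n,.018)])
        a=np.argwhere(m).mean(0);c=np.array(proj(p,b+n*.019)); out+=list(c-a)
    return out
x0=np.r_[atz(t,(192,390),.067)[:2],0]
r=least_squares(res,x0,x_scale=.01);print(r.x,np.array(r.fun).reshape(-1,2))
f=lambda q:-sum(iou(hullmask(p,np.r_[circ(console_frame(q)[0]+console_frame(q)[1]*off[k]/1000+console_frame(q)[2]*.024,console_frame(q)[2],.018),circ(console_frame(q)[0]+console_frame(q)[1]*off[k]/1000+console_frame(q)[2]*.012,console_frame(q)[2],.018)]),m) for k,p,m in obs)
b=minimize(f,r.x,method='Nelder-Mead',options=dict(initial_simplex=[r.x,r.x+[.008,0,0],r.x+[0,.008,0],r.x+[0,0,.06]],xatol=1e-4,fatol=1e-4))
print(b.x,b.fun/8)
o,ey,n,u=console_frame(b.x)
for i,p in enumerate((s,t)):
    im=p['color'][:,:,::-1].copy()
    for k in off:
        rc=proj(p,o+ey*off[k]/1000+n*.024);cv2.circle(im,(int(round(rc[1])),int(round(rc[0]))),1,(255,255,255),-1)
    for sg in(-.135,.135):
        rc=proj(p,o+n*.11+u*.07+ey*sg);cv2.circle(im,(int(round(rc[1])),int(round(rc[0]))),2,(255,0,255),-1)
    for a in(-.145,.145):
        for bb in(-.06,.06):
            rc=proj(p,o+u*bb+ey*a);cv2.circle(im,(int(round(rc[1])),int(round(rc[0]))),2,(0,255,255),-1)
    c=im[150:350,250:480] if i==0 else im[120:250,260:480]
    cv2.imwrite(f'pics/fit{i}.png',cv2.resize(c,None,fx=3,fy=3,interpolation=2))
E
```

```text
pale_cup [0.4284 0.2621] (array([0.4329, 0.2678]), [np.float64(0.8883720930232558), np.float64(0.9198542805100182)]) [(array([0.4372, 0.2722]), [np.float64(0.9056603773584906)]), (array([0.4324, 0.2675]), [np.float64(0.9215328467153284)])]
dark_cup [0.5879 0.281 ] (array([0.5971, 0.287 ]), [np.float64(0.8987993138936535), np.float64(0.9656357388316151)]) [(array([0.5992, 0.2877]), [np.float64(0.9131944444444444)]), (array([0.5969, 0.287 ]), [np.float64(0.9690189328743546)])]
chuck [0.5068 0.034 ] (array([0.5086, 0.0353]), [np.float64(0.8921193573068095), np.float64(0.9428783382789317)]) [(array([0.5128, 0.0376]), [np.float64(0.9027027027027027)]), (array([0.5086, 0.0335]), [np.float64(0.9407846039970392)])]
green 0 116 245.02586206896552 364.3189655172414
green 1 153 184.3856209150327 353.9738562091503
red 0 186 265.1666666666667 377.48387096774195
red 1 157 186.56050955414014 378.09554140127386
yellow 0 217 286.44700460829495 391.2165898617512
yellow 1 166 188.59638554216866 401.86746987951807
blue 0 205 310.01951219512193 405.5365853658537
blue 1 156 190.85256410256412 425.93589743589746
[ 0.5814 -0.2056 -0.0727] [[ 0.4396  0.229 ]
 [-0.1892  0.2594]
 [-0.1928 -0.4937]
 [-0.2166  0.0548]
 [-0.1181 -0.6065]
 [-0.1018  0.2345]
 [-0.2137  0.0467]
 [-0.2043  0.152 ]]
[ 0.5819 -0.2048 -0.066 ] -0.8227253438679902
```

```bash
ls pics
```

```text
fit0.png
fit1.png
sc.png
side0.png
tc.png
top0.png
```

View pics/fit0.png

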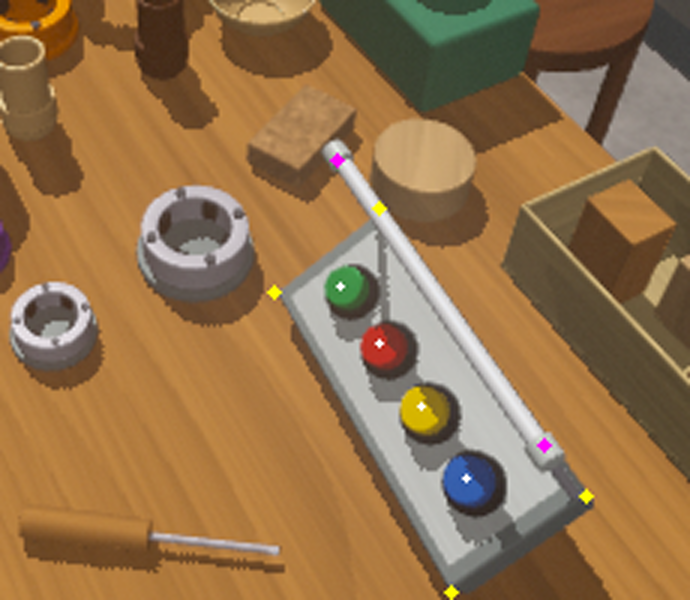

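View pics/fit1.png

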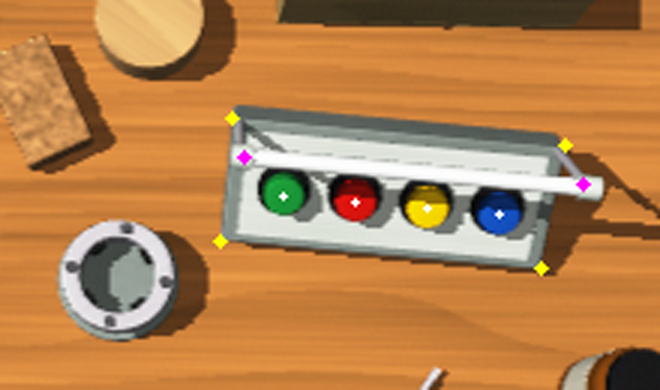

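The key fit is good to about half a pixel. In the top view the console's x axis points nearly along world +x. The order from +y is green, red, yellow, blue. Now the move to above the pale cup.

```bash
cat > go.py <<'E'
from h import *
from scipy.spatial.transform import Rotation as Ro
def Rt(o):
    q=o['orientation'];return Ro.from_quat([q[1],q[2],q[3],q[0]]).as_matrix()
def go(x,y,z,jaw=None):
    o=manip.observe();R=Rt(o)
    d=R.T@(np.array([x,y,z])-o['tool_pos'])*1000
    ja=np.arctan2(R[1,1],R[0,1])
    print('t',round(o['t'],2),'tcp',o['tool_pos'].round(4),'jaw',round(ja,3),'F',o['ft_force'].round(1),'op',round(o['opening']*1000,1),'j',o['joint_pos'].round(2),'vel',np.abs(o['qvel']).max().round(3))
    print('shift mm',d.round(1), 'roll', None if jaw is None else round(-(jaw-ja),3))
E
python3 -c "
from go import *
go(.4335,.268,.16);go(.4335,.268,.062)"
```

```text
t 2.2 tcp [0.1905 0.5953 0.2313] jaw 1.261 F [-0.5  1.  -0.8] op 85.1 j [ 1.16  0.49  1.56  0.    1.09 -0.11] vel 0.001
shift mm [-331.2 -237.6   71.3] roll None
t 2.2 tcp [0.1905 0.5953 0.2313] jaw 1.261 F [-0.5  1.  -0.8] op 85.1 j [ 1.16  0.49  1.56  0.    1.09 -0.11] vel 0.001
shift mm [-331.2 -237.6  169.3] roll None
```

Request:
play_rows --pt "85 -331 -237 50 0" --pt "85 -331 -237 50 0" --pt "85 -331 -237 50 0" --pt "85 -331 -237 50 0" --pt "85 -331 -237 50 0" --pt "85 -331 -237 50 0" --pt "85 -331 -237 50 0" --pt "85 -331 -237 50 0" --pt "85 -331 -237 50 0" --pt "85 -331 -237 60 0" --force 60

```text
t: 3.03
tool_pos: [0.4354, 0.2668, 0.1724]
orientation: [0.001, 0.154, 0.988, 0.001]
ft_force: [0.5, 0.8, 0.2]
opening: 0.0854
```

```bash
python3 -c "
from go import *
go(.4335,.268,.062)
s=snap('side','s1.png');t=snap('top','t1.png')
a=s['color'][100:250,180:380];b=t['color'][140:300,130:330]
cv2.imwrite('pics/m1.png',np.hstack([cv2.resize(a,(390,390)),cv2.resize(b,(390,390))])[:,:,::-1])"
```

```text
t 3.03 tcp [0.4354 0.2668 0.1724] jaw 1.261 F [0.5 0.8 0.2] op 85.4 j [ 0.42  0.4   1.91 -0.    0.83 -0.84] vel 0.801
shift mm [  2.4   0.3 110.4] roll None
```

View pics/m1.png

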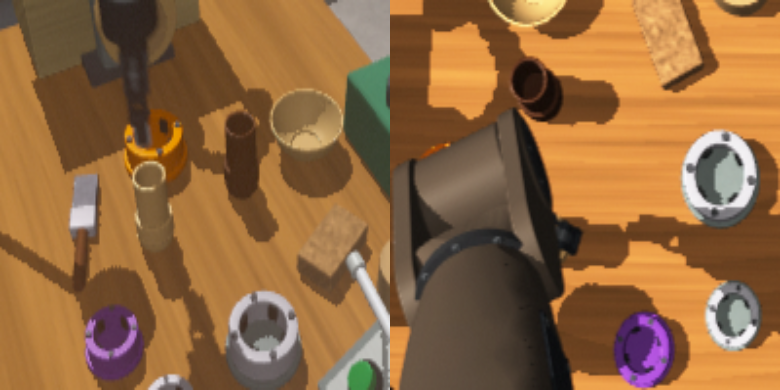

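```bash
python3 -c "
from go import *
s=snap('side')
for a in(-.05,0,.05): print(proj(s,[.4335+.305*a,.268+.952*a,.172]))
print(proj(s,[.4335,.268,.105]),proj(s,[.4335,.268,.0]))
go(.4335,.268,.062)
"
```

```text
(np.float64(160.9201109166874), np.float64(253.5300448374381))
(np.float64(149.59030523503532), np.float64(252.68978350385166))
(np.float64(138.9808478038238), np.float64(251.90294592690924))
(np.float64(167.4024127106735), np.float64(255.65880694584925)) (np.float64(192.2880692056803), np.float64(259.8068897936667))
t 3.18 tcp [0.4345 0.2668 0.1706] jaw 1.257 F [-0.2  0.   0.7] op 85.0 j [ 0.42  0.41  1.91  0.    0.83 -0.84] vel 0.064
shift mm [  1.2   0.9 108.6] roll None
```

Request:
play_rows --pt "85 1 1 40 0" --pt "85 1 1 75 0" --pt "85 1 1 100 0" --pt "85 1 1 107 0" --pt "85 1 1 107 0" --pt "48 1 1 107 0" --pt "46 1 1 107 0" --pt "44 1 1 107 0" --pt "44 1 1 107 0" --pt "44 1 1 107 0" --force 60

```text
t: 4.02
tool_pos: [0.4336, 0.2703, 0.0662]
orientation: [0.001, 0.154, 0.988, 0.001]
ft_force: [-0.2, -0.9, 9.4]
opening: 0.0495
```

```bash
python3 -c "
from go import *
go(.4335,.268,.2)
go(.509,.035,.2,-.07)
"
```

```text
t 4.02 tcp [0.4336 0.2703 0.0662] jaw 1.261 F [-0.2 -0.9  9.4] op 49.5 j [ 0.43  0.57  1.99  0.    0.57 -0.83] vel 0.001
shift mm [  -0.9   -1.9 -133.8] roll None
t 4.02 tcp [0.4336 0.2703 0.0662] jaw 1.261 F [-0.2 -0.9  9.4] op 49.5 j [ 0.43  0.57  1.99  0.    0.57 -0.83] vel 0.001
shift mm [-143.9 -200.8 -133.9] roll 1.331
```

Request:
play_rows --pt "40 0 0 -20 0" --pt "40 0 0 -60 0" --pt "40 0 0 -95 0" --pt "40 -20 -28 -110 0.1" --pt "40 -48 -67 -110 0.2" --pt "40 -72 -100 -110 0.32" --pt "40 -96 -134 -110 0.44" --pt "40 -120 -167 -110 0.56" --pt "40 -138 -192 -110 0.68" --pt "40 -144 -201 -110 0.8"

```text
t: 4.85
tool_pos: [0.5101, 0.0306, 0.1753]
orientation: [0.001, 0.531, 0.848, 0.0]
ft_force: [0.3, -0.1, -2.9]
opening: 0.0495
```

```bash
python3 -c "
from go import *
go(.509,.035,.13,-.07)
s=snap('side','s2.png')
a=s['color'][120:300,230:430]
cv2.imwrite('pics/m2.png',cv2.resize(a,(660,594))[:,:,::-1])
go(.509,.035,.13,-.07)
"
```

```text
t 4.85 tcp [0.5101 0.0306 0.1753] jaw 0.452 F [ 0.3 -0.1 -2.9] op 49.5 j [-0.07  0.4   1.9  -0.    0.84 -0.52] vel 1.261
shift mm [ 4.5  0.9 45.3] roll 0.522
t 4.9 tcp [0.51   0.0307 0.1752] jaw 0.443 F [ 1.2 -2.4 -2.7] op 49.4 j [-0.07  0.4   1.9  -0.    0.84 -0.51] vel 0.2
shift mm [ 4.4  0.9 45.2] roll 0.513
```

View pics/m2.png

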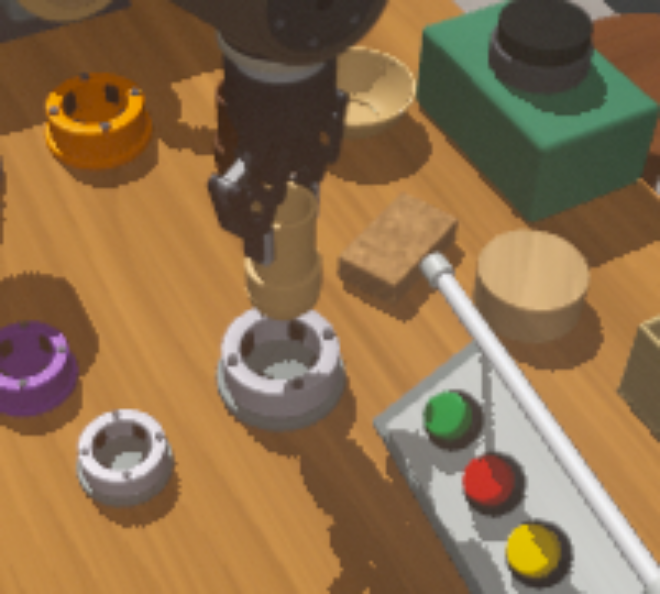

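```bash
python3 -c "
from go import *
s=snap('side');t=snap('top')
print(atz(s,(224.5,314.1),.045),atz(t,(211.4,298.7),.045),tri(s,(224.5,314.1),t,(211.4,298.7)))
o=manip.observe();p=o['tool_pos']
for h in(0,.045,.105):
  r,c=proj(s,[p[0],p[1],p[2]-.0662+h]);print(h,(c-230)*3.3,(r-120)*3.3)
"
```

```text
[0.50976628 0.0366937  0.045     ] [0.50775515 0.03470305 0.045     ] (array([0.50792863, 0.0344243 , 0.04824589]), np.float64(0.0012971010040742097))
0 277.25419772211114 296.8561263670152
0.045 276.7558477238536 257.9407202335829
0.105 276.03378149849993 201.55564847053427
```

```bash
python3 -c "
from fit import *
from go import go
s=snap('side')
o=manip.observe();p=o['tool_pos'];z=p[2]-.0662
r=manip.regions_of(s,'pale_cup')
for k in r[:2]: print(k['bbox'],k['p'])
m=r[0]['region'].astype(bool)
h=cv2.cvtColor(s['color'],cv2.COLOR_RGB2HSV)
im=s['color'].copy();im[m]=im[m]//2+[0,127,0]
mod=lambda x,y:cup(x,y,z)
q,i=fit2(mod,[(s,m)],p[:2]+[.004,-.003]);print(p[:2],q,i)
# collar only
row=int(proj(s,[p[0],p[1],z+.045])[0])-3
def f(q):
    a=hulls(s,mod(*q)).copy();b=m.copy();a[:row]=0;b[:row]=0;return iou(a,b)
g=[(f((x,y)),x,y) for x in p[0]+np.arange(-.01,.0121,.001) for y in p[1]+np.arange(-.014,.0121,.001)]
g.sort(reverse=True);print(np.round(g[:6],4)); best=np.array([k[1:] for k in g if k[0]>g[0][0]-.01]).mean(0);print(best-p[:2])
e=hulls(s,mod(*best)).astype(np.uint8);c,_=cv2.findContours(e,0,2);cv2.drawContours(im,c,-1,(255,0,0),1)
cv2.imwrite('pics/m3.png',cv2.resize(im[150:260,260:370],(660,660//1))[:,:,::-1][:600])
"
```

```text
[304.1, 174.9, 327.5, 216.0] 0.88
[0.50844402 0.03474389] [0.50847885 0.03102793] [np.float64(0.7)]
[[0.8933 0.5114 0.0367]
 [0.8918 0.5114 0.0357]
 [0.8862 0.5114 0.0377]
 [0.8842 0.5124 0.0367]
 [0.8837 0.5124 0.0377]
 [0.8783 0.5104 0.0357]]
[0.0034 0.0022]
```

View pics/m3.png

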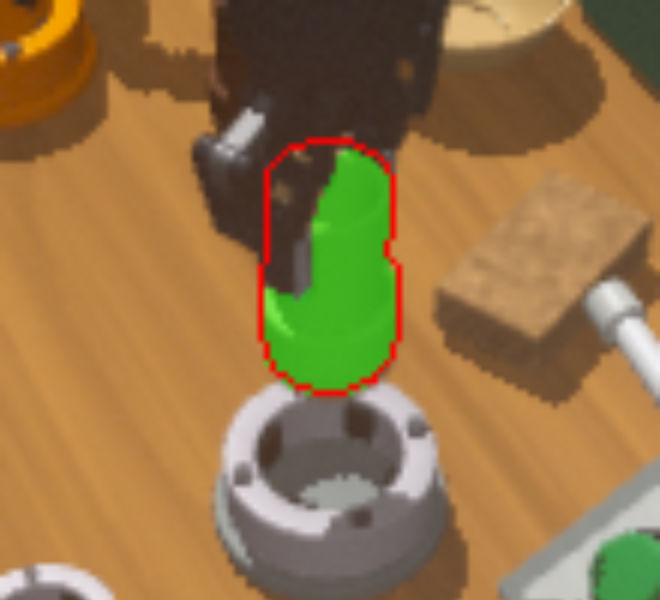

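Request:
play_rows --pt "40 0 0 30 0" --pt "40 0 0 55 0" --pt "40 0 0 66 0" --pt "40 0 0 72 0" --pt "40 0 0 74 0" --pt "40 0 0 76 0.02" --pt "40 0 0 78 0.05" --pt "40 0 0 80 0.08" --pt "40 0 0 80 0.08" --force 90

```text
t: 5.85
tool_pos: [0.5094, 0.0351, 0.0952]
orientation: [0.001, 0.561, 0.828, 0.001]
ft_force: [0.7, 4.5, -1.8]
opening: 0.0489
```

```bash
python3 -c "
from go import *
go(.5084,.0347,.078,-.07)
"
```

```text
t 5.85 tcp [0.5094 0.0351 0.0952] jaw 0.38 F [ 0.7  4.5 -1.8] op 48.9 j [-0.06  0.52  1.97  0.    0.64 -0.44] vel 0.059
shift mm [-0.  -1.1 17.2] roll 0.45
```

Request:
play_rows --pt "40 0 0 3 0.12" --pt "40 0 0 6 0.24" --pt "40 0 0 9 0.12" --pt "40 0 0 12 0.0" --pt "40 0 0 14 0.12" --pt "40 0 0 16 0.24" --pt "40 0 0 17 0.12" --pt "40 0 0 18 0.0" --pt "40 0 0 19 0.12" --pt "40 0 0 20 0.24"

```text
t: 6.68
tool_pos: [0.5111, 0.0349, 0.0781]
orientation: [0.003, 0.656, 0.755, 0.002]
ft_force: [-5.9, 5.5, 52.9]
opening: 0.049
```

```bash
python3 -c "
from go import *
go(.5084,.0347,.078,-.07)
"
```

```text
t 6.68 tcp [0.5111 0.0349 0.0781] jaw 0.14 F [-5.9  5.5 52.9] op 49.0 j [-0.06  0.55  1.98  0.    0.6  -0.2 ] vel 1.516
shift mm [ 0.2 -2.7  0.1] roll 0.21
```

Request:
play_rows --pt "40 0 0 0 0.1" --pt "40 0 0 0 0.2" --pt "40 0 0 0 0.2" --pt "85 0 0 0 0.2" --pt "85 0 0 0 0.2" --pt "85 0 0 0 0.2" --pt "85 0 0 0 0.2" --pt "85 0 0 0 0.2" --pt "85 0 0 0 0.2"

```text
t: 7.43
tool_pos: [0.5087, 0.0345, 0.0742]
orientation: [-0.0, 0.728, 0.686, -0.0]
ft_force: [-0.0, -0.0, -0.4]
opening: 0.0853
```

```bash
python3 -c "
from go import *
go(.5084,.0347,.2,-.07)
"
```

```text
t 7.43 tcp [0.5087 0.0345 0.0742] jaw -0.059 F [-0.  -0.  -0.4] op 85.3 j [-0.06  0.56  1.99  0.    0.59 -0.  ] vel 0.002
shift mm [   0.2   -0.3 -125.8] roll 0.011
```

Request:
play_rows --pt "85 0 0 -30 0" --pt "85 0 0 -70 0" --pt "85 0 0 -110 0" --pt "85 0 40 -130 0" --pt "85 30 10 -130 0" --pt "85 60 -30 -130 0" --pt "85 100 -50 -130 0" --pt "85 140 -70 -130 0" --pt "85 140 -70 -130 0"

```text
t: 8.18
tool_pos: [0.4447, 0.1814, 0.2044]
orientation: [-0.0, 0.727, 0.687, -0.0]
ft_force: [0.4, -0.5, 0.1]
opening: 0.085
```

```bash
python3 -c "
from fit import *
from go import go
go(.5,.1,.2)
s=snap('side');t=snap('top','t4.png')
r=manip.regions_of(s,'pale_cup')
m=r[0]['region'].astype(bool);print(r[0]['bbox'],r[0]['p'])
im=s['color'].copy()
for z,col in((.012,(255,0,0)),):
    e=hulls(s,cup(.511,.0365,z)).astype(np.uint8);c,_=cv2.findContours(e,0,2);cv2.drawContours(im,c,-1,col,1)
for z in (.004,.012,.018,.022,.03):
    print(z,proj(s,[.511,.0365,z+.105]),proj(s,[.511,.0365,z+.045]))
a=cv2.resize(im[160:270,270:370],(390,429));b=cv2.resize(s['color'][160:270,270:370],(390,429))
cv2.imwrite('pics/m4.png',np.hstack([a,b])[:,:,::-1])
"
```

```text
t 8.18 tcp [0.4447 0.1814 0.2044] jaw -0.057 F [ 0.4 -0.5  0.1] op 85.0 j [0.25 0.32 1.94 0.   0.88 0.31] vel 0.285
shift mm [-78.1  59.9   4.3] roll None
[306.2, 198.3, 328.3, 235.5] 0.61
0.004 (np.float64(208.9272709360683), np.float64(314.3459231572316)) (np.float64(223.4648627001005), np.float64(314.51718379864144))
0.012 (np.float64(206.8884025534929), np.float64(314.3219041922876)) (np.float64(221.60002392715808), np.float64(314.4952149959977))
0.018 (np.float64(205.3428493403053), np.float64(314.30369674507625)) (np.float64(220.18705224276994), np.float64(314.478569430426))
0.022 (np.float64(204.30456204724382), np.float64(314.29146516293645)) (np.float64(219.2381509945238), np.float64(314.4673908639174))
0.03 (np.float64(202.20871858194062), np.float64(314.2667750009076)) (np.float64(217.32351928013844), np.float64(314.44483547367173))
```

View pics/m4.png

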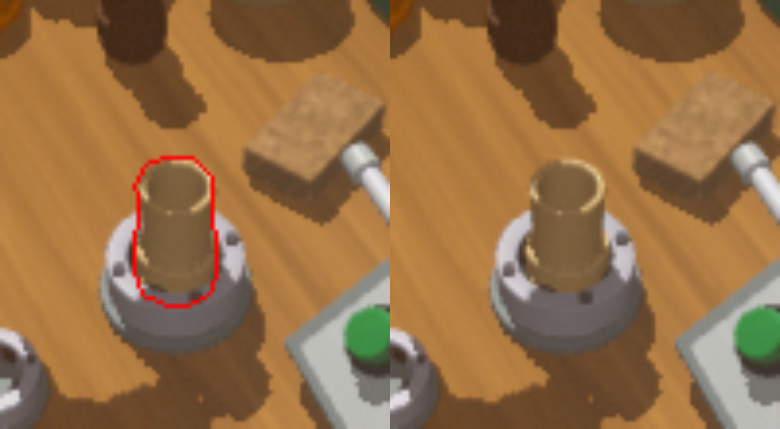

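View pics/t4.png

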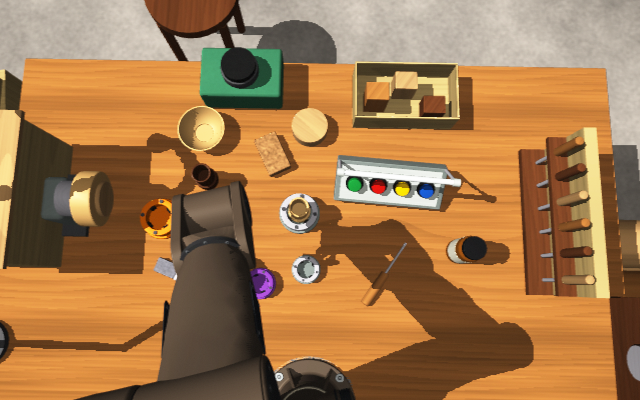

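```bash
python3 -c "
from go import *
s=snap('side');t=snap('top')
print('bottle',atz(t,(248,473),.15),atz(s,(378,376),.15))
go(.45,-.2303,.2);go(.48,-.2303,.13,-.07)
"
```

```text
bottle [ 0.41112913 -0.39450581  0.15      ] [ 0.40939461 -0.40016947  0.15      ]
t 8.43 tcp [0.4475 0.178  0.2042] jaw -0.059 F [ 0.7 -0.4 -0.2] op 85.1 j [ 0.24  0.32  1.93 -0.    0.88  0.3 ] vel 0.017
shift mm [-407.4   26.6    4.3] roll None
t 8.43 tcp [0.4475 0.178  0.2042] jaw -0.059 F [ 0.7 -0.4 -0.2] op 85.1 j [ 0.24  0.32  1.93 -0.    0.88  0.3 ] vel 0.017
shift mm [-405.6   56.6   74.3] roll 0.011
```

Request:
play_rows --pt "85 -30 20 0 0" --pt "85 -70 26 0 0.01" --pt "85 -111 26 0 0.01" --pt "85 -152 26 0 0.01" --pt "85 -193 26 0 0.01" --pt "85 -234 26 0 0.01" --pt "85 -275 26 0 0.01" --pt "85 -316 27 0 0.01" --pt "85 -357 27 0 0.01" --pt "85 -390 27 0 0.01"

```text
t: 9.27
tool_pos: [0.4501, -0.2167, 0.2042]
orientation: [0.0, 0.732, 0.681, -0.0]
ft_force: [0.2, 0.8, -0.1]
opening: 0.0851
```

Request:
play_rows --pt "85 -15 0 0 0" --pt "85 -16 0 15 0" --pt "85 -17 0 40 0" --pt "85 -17 0 65 0" --pt "85 -17 0 80 0" --pt "85 -17 0 80 0" --pt "85 -17 0 80 0"

```text
t: 9.85
tool_pos: [0.4494, -0.2304, 0.1239]
orientation: [-0.001, 0.732, 0.682, -0.0]
ft_force: [-0.1, 0.2, -0.3]
opening: 0.085
```

```bash
python3 -c "
from go import *
go(.4922,-.2303,.0925,-.07);go(.5064,-.2313,.072,-.07)
s=snap('side');t=snap('top')
a=cv2.resize(s['color'][200:350,330:450],(390,488));b=cv2.resize(t['color'][150:270,320:440],(390,488))
cv2.imwrite('pics/m5.png',np.hstack([a,b])[:,:,::-1])
"
```

```text
t 9.85 tcp [ 0.4494 -0.2304  0.1239] jaw -0.071 F [-0.1  0.2 -0.3] op 85.0 j [-0.6   0.47  1.96  0.    0.71 -0.53] vel 0.031
shift mm [ 3.  42.7 31.4] roll -0.001
t 9.85 tcp [ 0.4494 -0.2304  0.1239] jaw -0.071 F [-0.1  0.2 -0.3] op 85.0 j [-0.6   0.47  1.96  0.    0.71 -0.53] vel 0.031
shift mm [ 3.  57.  51.9] roll -0.001
```

View pics/m5.png

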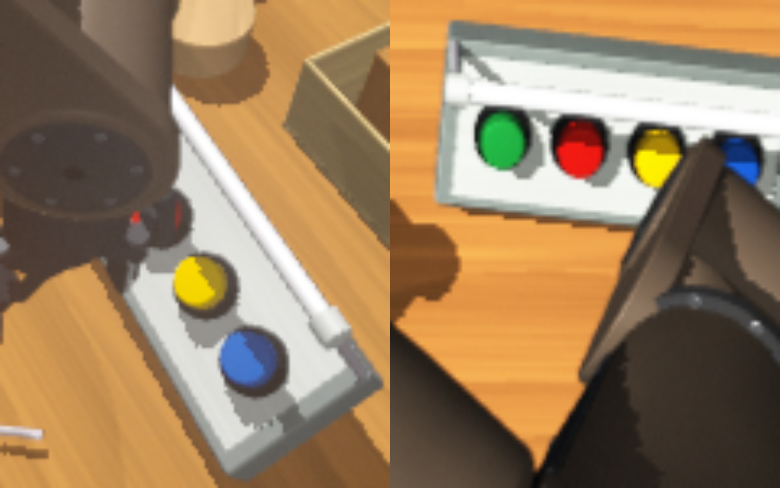

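Request:
play_rows --pt "85 1 10 15 0" --pt "85 2 22 31 0" --pt "85 3 33 31 0" --pt "85 3 40 31 0" --pt "85 3 43 31 0" --pt "85 3 43 31 0"

```text
t: 10.45
tool_pos: [0.4939, -0.2296, 0.0943]
orientation: [0.001, 0.731, 0.683, 0.0]
ft_force: [-0.7, 0.2, 0.0]
opening: 0.0853
```

```bash
python3 -c "
from go import *
go(.5064,-.2313,.072,-.07)
print(manip.observe()['joint_efforts'].round(1))
s=snap('side','s6.png')
p=[.4922,-.2303,.0925]
for a in(.0425,.057): 
  for y in(-.011,.011): print(proj(s,[p[0]+a*.9976+y*.07,p[1]-a*.07+y*.9976,p[2]+.013]))
cv2.imwrite('pics/m6.png',cv2.resize(s['color'][200:350,320:460],(700,600))[:,:,::-1].astype(np.uint8)[:600])
"
```

```text
t 10.45 tcp [ 0.4939 -0.2296  0.0943] jaw -0.068 F [-0.7  0.2  0. ] op 85.3 j [-0.56  0.56  1.89  0.    0.69 -0.49] vel 0.03
shift mm [-0.8 12.6 22.4] roll 0.002
[  0.3 -56.8 -17.9   0.    0.1   0.1]
(np.float64(290.26696712487535), np.float64(381.3980585303439))
(np.float64(282.21580147132676), np.float64(376.4329199863126))
(np.float64(287.91455054769847), np.float64(387.0715350395697))
(np.float64(279.94379879640684), np.float64(382.0362295068748))
```

View pics/m6.png

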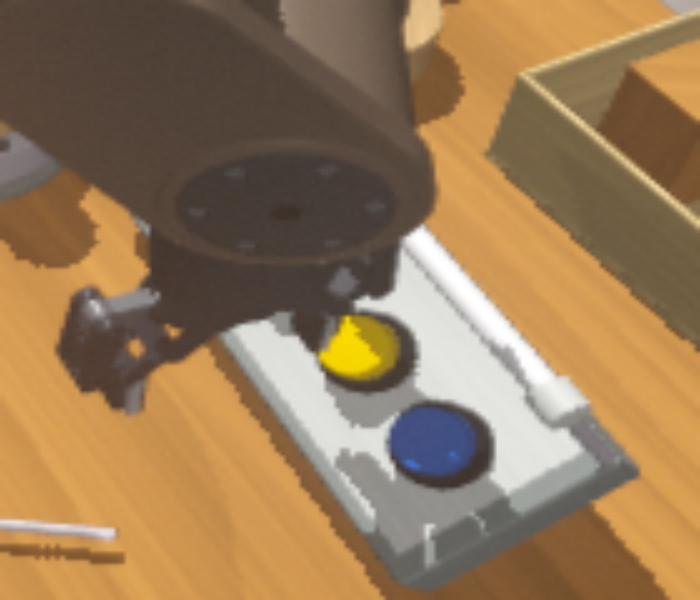

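Request:
play_rows --pt "85 0 5 7 0" --pt "85 0 9 13 0" --pt "85 0 11 16 0" --pt "85 0 12 17 0" --pt "85 0 12 17 0"

```text
t: 10.92
tool_pos: [0.5033, -0.2295, 0.0749]
orientation: [-0.002, 0.731, 0.682, -0.001]
ft_force: [-4.3, -0.9, -10.2]
opening: 0.0846
```

```bash
python3 -c "
from go import *
go(.5064,-.2313,.072,-.07)
s=snap('side','s7.png')
print(manip.observe()['ft_force'])
cv2.imwrite('pics/m7.png',cv2.resize(s['color'][220:320,340:440],(600,600))[:,:,::-1])
"
```

```text
t 10.92 tcp [ 0.5033 -0.2295  0.0749] jaw -0.069 F [ -4.3  -0.9 -10.2] op 84.6 j [-0.55  0.6   1.88 -0.    0.67 -0.48] vel 0.003
shift mm [-1.6  3.3  2.8] roll 0.001
[ -4.47162936   0.0798082  -12.73025732]
```

View pics/m7.png

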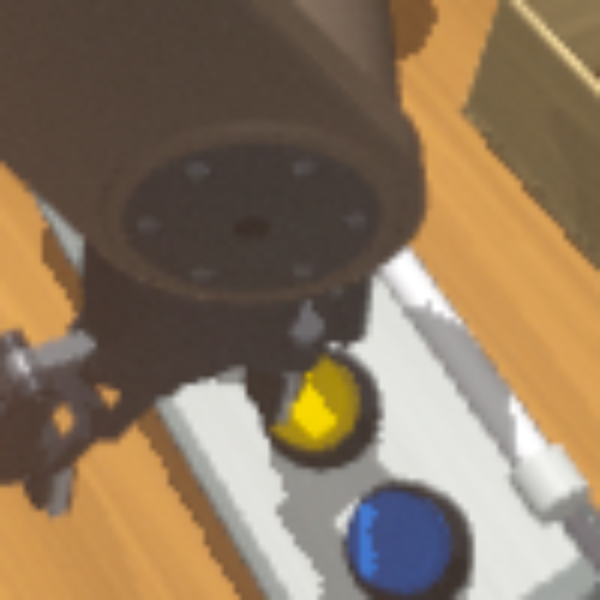

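Request:
play_rows --pt "85 0 -4 -3 0" --pt "85 0 -7 -9 0" --pt "85 0 -9 -12 0" --pt "85 0 -9 -12 0"

```text
t: 11.3
tool_pos: [0.4967, -0.2302, 0.0898]
orientation: [0.002, 0.731, 0.682, 0.001]
ft_force: [1.0, -0.6, -0.4]
opening: 0.085
```

```bash
python3 -c "
from go import *
go(.4922,-.2303,.0925,-.07)
s=snap('side','s8.png')
cv2.imwrite('pics/m8.png',cv2.resize(s['color'][250:330,320:420],(800,600))[:,:,::-1])
P=np.array([.4939,-.2296,.0943]);ex=np.array([.9976,-.07,0]);ey=np.array([.07,.9976,0])
for (c,r) in((60,345),(70,300),(85,290),(155,295),(130,410),(145,380),(345,300),(395,290),(318,352)):
  o,d=ray(s,(200+r/4,320+c/5))
  out=[]
  for off in(-.012,0,.012):
    k=((P+off*ey-o)@ey)/(d@ey);X=o+k*d-P;out.append(((X@ex*1000).round(0),(X[2]*1000).round(0)))
  print((c,r),out)
"
```

```text
t 11.3 tcp [ 0.4967 -0.2302  0.0898] jaw -0.069 F [ 1.  -0.6 -0.4] op 85.0 j [-0.55  0.57  1.89  0.    0.68 -0.49] vel 0.014
shift mm [-0.4 -4.5 -2.7] roll 0.001
(60, 345) [(np.float64(-83.0), np.float64(114.0)), (np.float64(-76.0), np.float64(91.0)), (np.float64(-70.0), np.float64(67.0))]
(70, 300) [(np.float64(-80.0), np.float64(152.0)), (np.float64(-73.0), np.float64(130.0)), (np.float64(-67.0), np.float64(108.0))]
(85, 290) [(np.float64(-74.0), np.float64(157.0)), (np.float64(-67.0), np.float64(135.0)), (np.float64(-61.0), np.float64(113.0))]
(155, 295) [(np.float64(-43.0), np.float64(133.0)), (np.float64(-36.0), np.float64(110.0)), (np.float64(-28.0), np.float64(88.0))]
(130, 410) [(np.float64(-47.0), np.float64(23.0)), (np.float64(-40.0), np.float64(-4.0)), (np.float64(-32.0), np.float64(-31.0))]
(145, 380) [(np.float64(-42.0), np.float64(51.0)), (np.float64(-34.0), np.float64(25.0)), (np.float64(-26.0), np.float64(-0.0))]
(345, 300) [(np.float64(51.0), np.float64(68.0)), (np.float64(62.0), np.float64(43.0)), (np.float64(74.0), np.float64(17.0))]
(395, 290) [(np.float64(77.0), np.float64(61.0)), (np.float64(89.0), np.float64(35.0)), (np.float64(102.0), np.float64(10.0))]
(318, 352) [(np.float64(45.0), np.float64(18.0)), (np.float64(56.0), np.float64(-9.0)), (np.float64(68.0), np.float64(-36.0))]
```

View pics/m8.png

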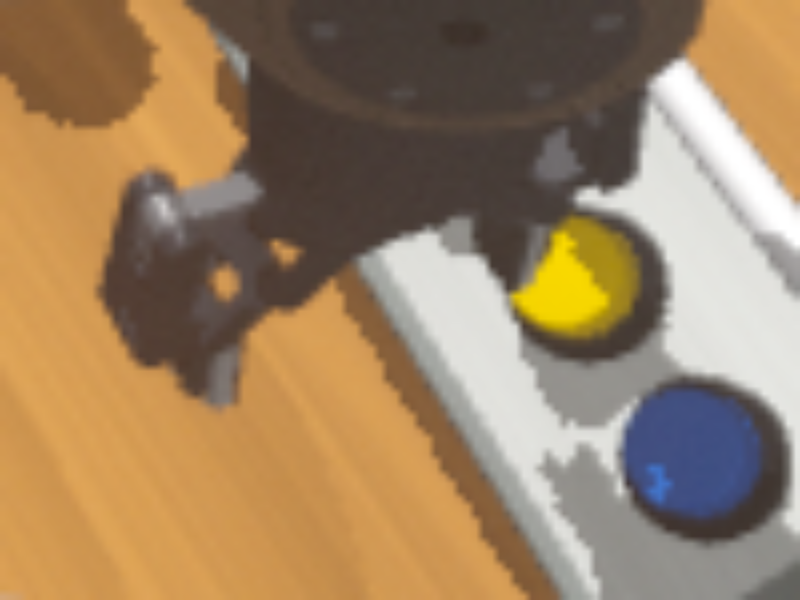

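The force of about −12 N in z was the lamp touching the open finger's linkage, and it went away when I backed off. I'll press lower on the key's disc, about 10 mm downhill of its centre, so the linkage clears the lamp.

Request:
play_rows --pt "85 0 -6 0 0" --pt "85 0 -10 1 0" --pt "85 0 -10 2 0" --pt "85 0 -7 7 0" --pt "85 0 -4 11 0" --pt "85 0 -1 15 0" --pt "85 0 1 17 0" --pt "85 0 2 19 0" --pt "85 0 2 19 0"

```text
t: 12.1
tool_pos: [0.4981, -0.2296, 0.0687]
orientation: [-0.0, 0.731, 0.682, -0.0]
ft_force: [-0.2, 0.8, 0.2]
opening: 0.0846
```

```bash
python3 -c "
from go import *
go(.5006,-.2309,.068,-.07)
"
```

```text
t 12.1 tcp [ 0.4981 -0.2296  0.0687] jaw -0.069 F [-0.2  0.8  0.2] op 84.6 j [-0.55  0.61  1.9   0.    0.64 -0.48] vel 0.014
shift mm [-1.1  2.5  0.7] roll 0.001
```

Request:
play_rows --pt "85 0 1 1.5 0" --pt "85 0 2 3 0" --pt "85 0 3 4 0" --pt "85 0 3 4 0"

```text
t: 12.43
tool_pos: [0.5011, -0.2299, 0.0651]
orientation: [-0.0, 0.731, 0.682, 0.0]
ft_force: [0.1, -0.2, -0.8]
opening: 0.0852
```

```bash
python3 -c "
from go import *
go(.5006,-.2309,.068,-.07)
s=snap('side');cv2.imwrite('pics/m9.png',cv2.resize(s['color'][250:330,320:420],(800,600))[:,:,::-1])
"
```

```text
t 12.43 tcp [ 0.5011 -0.2299  0.0651] jaw -0.069 F [ 0.1 -0.2 -0.8] op 85.2 j [-0.55  0.61  1.89  0.    0.64 -0.48] vel 0.005
shift mm [-1.  -0.4 -2.9] roll 0.001
```

View pics/m9.png

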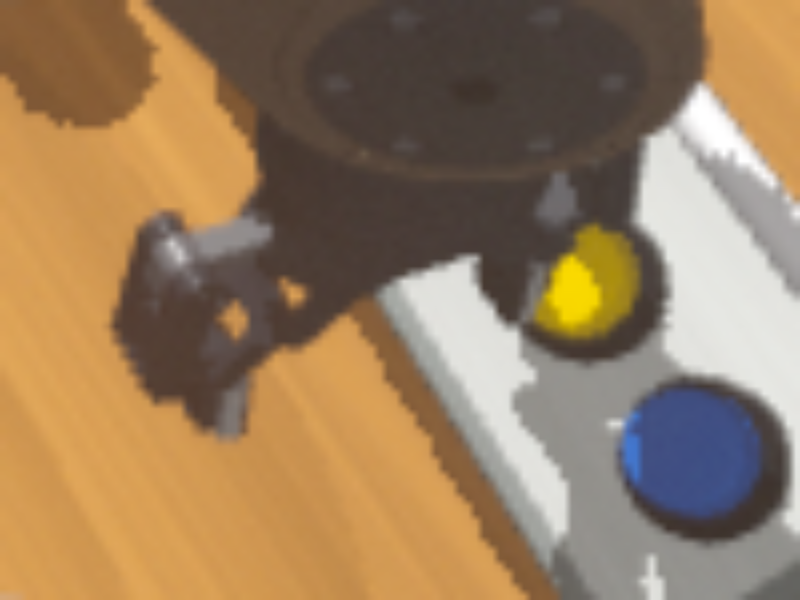

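```bash
python3 -c "
from go import *
s=snap('side')
o=manip.observe();P=o['tool_pos'];R=Rt(o);ex=R[:,1];ey=np.array([-ex[1],ex[0],0])
def px(L,h,w):
  r,c=proj(s,P+L*ex/1000+w*ey/1000+[0,0,h/1000]);return (round((c-320)*8),round((r-250)*7.5))
for sg in(1,-1):
 for L in(42.5,50,57):
  print(sg*L,[(h,px(sg*L,h,-11),px(sg*L,h,11)) for h in(0,13)])
"
```

```text
42.5 [(0, (498, 356), (460, 297)), (13, (504, 334), (465, 275))]
50 [(0, (521, 347), (482, 288)), (13, (527, 325), (488, 266))]
57 [(0, (542, 338), (503, 280)), (13, (548, 317), (509, 258))]
-42.5 [(0, (234, 460), (199, 398)), (13, (237, 440), (201, 377))]
-50 [(0, (210, 470), (175, 407)), (13, (212, 449), (177, 386))]
-57 [(0, (187, 479), (152, 416)), (13, (189, 458), (154, 395))]
```

The 114 mm width over the backs is at the linkage. The tip's back edge is only about 49 mm out, so the last try was just downhill of the key. I'll retract and come in horizontally, low under the lamp.

Request:
play_rows --pt "85 -1 -12 -3 0" --pt "85 -1 -24 -6 0" --pt "85 0 -24 -7 0" --pt "85 0 -14 -7 0" --pt "85 0 -6 -7 0" --pt "85 0 0 -7 0" --pt "85 0 4 -7 0" --pt "85 0 6 -7 0" --pt "85 0 6 -7 0"

```text
t: 13.28
tool_pos: [0.5075, -0.2303, 0.072]
orientation: [-0.0, 0.731, 0.682, 0.0]
ft_force: [0.4, 0.7, 0.1]
opening: 0.0851
```

```bash
python3 -c "
from go import *
go(.5102,-.2315,.069,-.07)
s=snap('side');cv2.imwrite('pics/m10.png',cv2.resize(s['color'][250:330,320:420],(800,600))[:,:,::-1])
"
```

```text
t 13.28 tcp [ 0.5075 -0.2303  0.072 ] jaw -0.069 F [0.4 0.7 0.1] op 85.1 j [-0.54  0.61  1.87  0.    0.66 -0.48] vel 0.021
shift mm [-1.1  2.8  3. ] roll 0.001
```

View pics/m10.png

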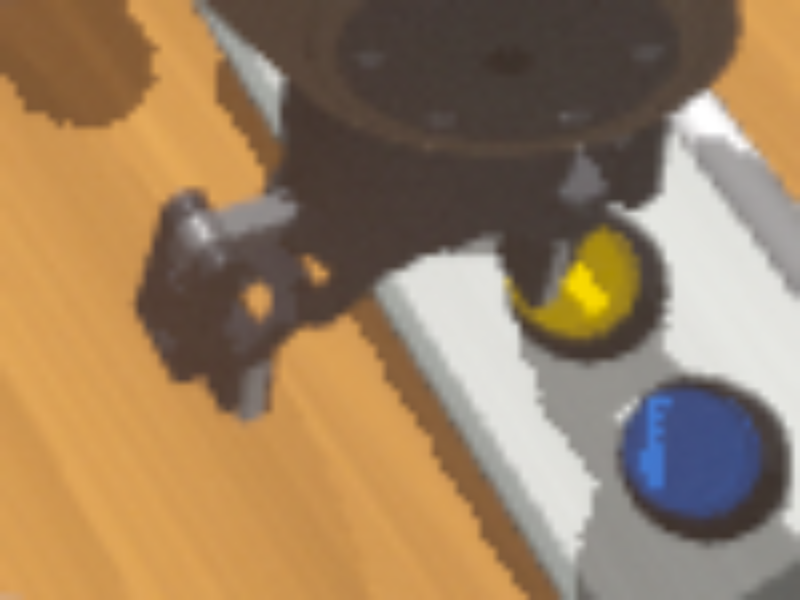

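Request:
play_rows --pt "85 0 1 2 0" --pt "85 0 2 3 0" --pt "85 0 3 4 0" --pt "85 0 3.5 5 0" --pt "85 0 3.5 5 0"

```text
t: 13.75
tool_pos: [0.5103, -0.2306, 0.0671]
orientation: [-0.0, 0.731, 0.682, -0.0]
ft_force: [-2.1, -0.0, 2.1]
opening: 0.0849
```

Request:
play_rows --pt "85 0 1 1.5 0" --pt "85 0 2 3 0" --pt "85 0 3 4.5 0" --pt "85 0 4 5.5 0" --pt "85 0 4 5.5 0"

```text
t: 14.17
tool_pos: [0.514, -0.2308, 0.0619]
orientation: [-0.001, 0.731, 0.682, -0.0]
ft_force: [-8.2, 0.3, 9.6]
opening: 0.0852
```

```bash
python3 -c "
from go import *
go(.5102,-.2315,.069,-.07)
s=snap('side');cv2.imwrite('pics/m11.png',cv2.resize(s['color'][250:330,320:420],(800,600))[:,:,::-1])
"
```

```text
t 14.17 tcp [ 0.514  -0.2308  0.0619] jaw -0.069 F [-8.2  0.3  9.6] op 85.2 j [-0.54  0.63  1.86 -0.    0.65 -0.47] vel 0.005
shift mm [-1.  -3.7 -7.1] roll 0.001
```

View pics/m11.png

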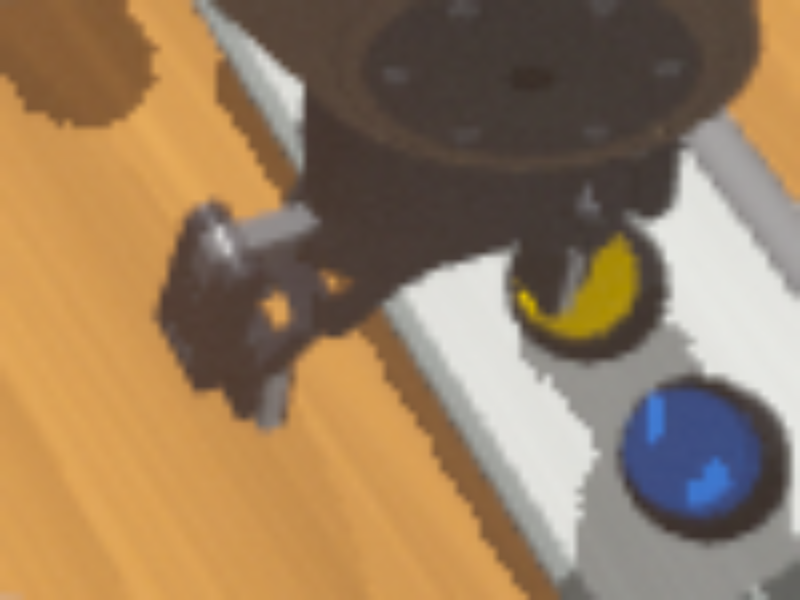

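Request:
play_rows --pt "85 0 0.6 0.8 0" --pt "85 0 0.6 0.8 0" --pt "85 0 0.6 0.8 0"

```text
t: 14.47
tool_pos: [0.5142, -0.2308, 0.0616]
orientation: [-0.001, 0.731, 0.682, -0.0]
ft_force: [-12.4, 0.8, 14.4]
opening: 0.0852
```

Request:
play_rows --pt "85 0 -2 -3 0" --pt "85 0 -4 -6 0" --pt "85 0 -6 -9 0" --pt "85 0 -8 -11.5 0" --pt "85 0 -8 -11.5 0" --pt "85 0 -8 -11.5 0"

```text
t: 14.97
tool_pos: [0.5074, -0.2305, 0.0726]
orientation: [0.0, 0.731, 0.682, 0.0]
ft_force: [0.5, 0.4, 0.2]
opening: 0.0849
```

```bash
python3 -c "
from go import *
go(.5102,-.2315,.069,-.07)
s=snap('side');cv2.imwrite('pics/m12.png',cv2.resize(s['color'][250:330,320:420],(800,600))[:,:,::-1])
"
```

```text
t 14.97 tcp [ 0.5074 -0.2305  0.0726] jaw -0.069 F [0.5 0.4 0.2] op 84.9 j [-0.55  0.61  1.87  0.    0.66 -0.48] vel 0.005
shift mm [-0.8  2.9  3.6] roll 0.001
```

View pics/m12.png

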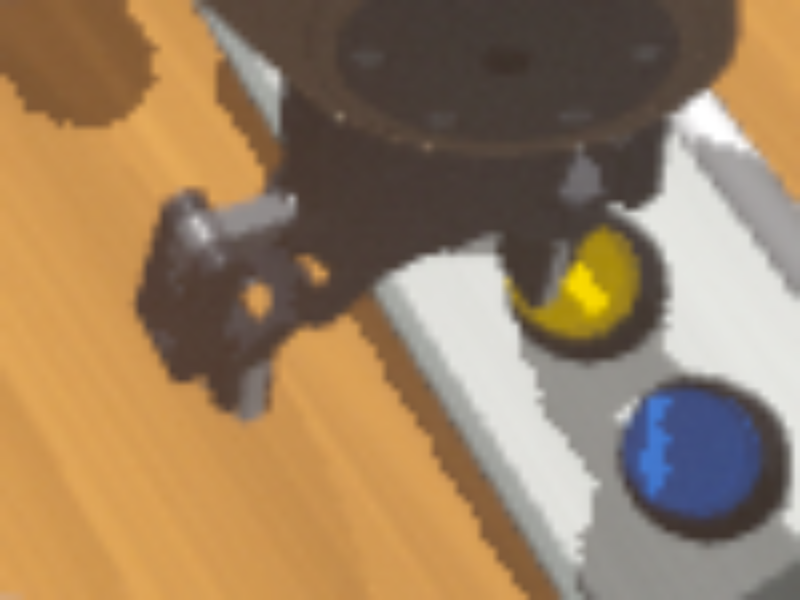

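Request:
play_rows --pt "85 -10 -6 -2 0" --pt "85 -30 -8 -2 0" --pt "85 -50 -8 -2 0" --pt "85 -62 -8 -2 0" --pt "85 -63 -4 -1 0" --pt "85 -63 0 0 0" --pt "85 -63 0 0 0" --pt "85 -63 2 3 0" --pt "85 -63 4 5 0" --pt "85 -63 4 5 0"

```text
t: 15.85
tool_pos: [0.5068, -0.2928, 0.067]
orientation: [-0.0, 0.731, 0.683, -0.0]
ft_force: [-2.0, 0.1, 1.6]
opening: 0.0848
```

```bash
python3 -c "
from go import *
go(.5102-.0044,-.2315-.063,.069,-.07)
s=snap('side');cv2.imwrite('pics/m13.png',cv2.resize(s['color'][260:350,320:440],(800,600))[:,:,::-1])
"
```

```text
t 15.85 tcp [ 0.5068 -0.2928  0.067 ] jaw -0.068 F [-2.   0.1  1.6] op 84.8 j [-0.64  0.64  1.8  -0.    0.69 -0.57] vel 0.01
shift mm [-1.8 -0.9 -2. ] roll 0.002
```

View pics/m13.png

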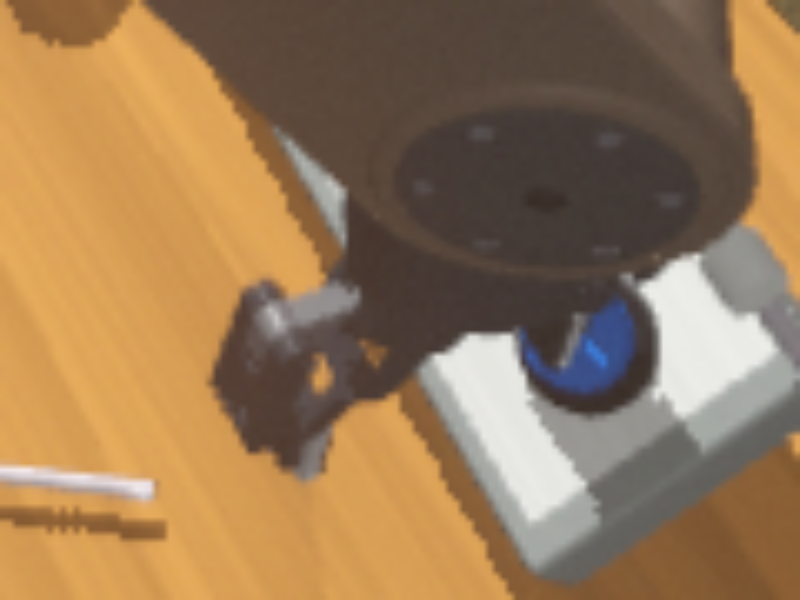

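Same contact as on the yellow key. Now I press blue fully in.

Request:
play_rows --pt "85 0 1 1.5 0" --pt "85 0 2 3 0" --pt "85 0 3 4.5 0" --pt "85 0 4 5.5 0" --pt "85 0 4.5 6.5 0" --pt "85 0 4.5 6.5 0" --pt "85 0 4.5 6.5 0"

```text
t: 16.48
tool_pos: [0.5103, -0.2933, 0.062]
orientation: [-0.001, 0.731, 0.682, -0.0]
ft_force: [-12.4, 6.1, 18.5]
opening: 0.085
```

Request:
play_rows --pt "85 0 -2 -3 0" --pt "85 0 -4 -5 0" --pt "85 0 -5 -7 0" --pt "85 0 -5 -7 0" --pt "85 0 -13 -9 0" --pt "85 20 -20 -9 0" --pt "85 50 -20 -9 0" --pt "85 60 -20 -9 0" --pt "85 60 -20 -9 0"

```text
t: 17.23
tool_pos: [0.4953, -0.2309, 0.07]
orientation: [-0.0, 0.73, 0.683, 0.0]
ft_force: [0.2, -0.9, 0.2]
opening: 0.0849
```

```bash
python3 -c "
from go import *
go(.5074+.0088,-.2305+.1257,.0726,-.07)
s=snap('side');cv2.imwrite('pics/m14.png',cv2.resize(s['color'][190:350,300:460],(600,600))[:,:,::-1])
"
```

```text
t 17.23 tcp [ 0.4953 -0.2309  0.07  ] jaw -0.067 F [ 0.2 -0.9  0.2] op 84.9 j [-0.56  0.6   1.9   0.    0.64 -0.49] vel 0.043
shift mm [127.2  12.4  -2.6] roll 0.003
```

View pics/m14.png

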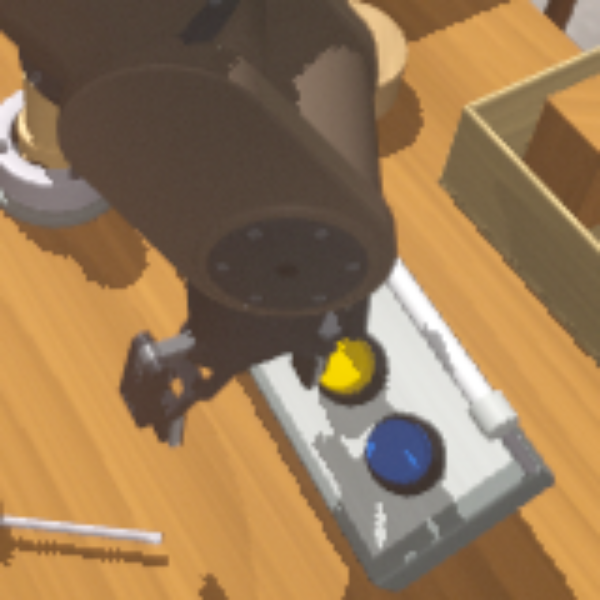

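Request:
play_rows --pt "85 0 -15 -8 0" --pt "85 20 -25 -12 0" --pt "85 60 -25 -12 0" --pt "85 100 -25 -12 0" --pt "85 125 -20 -12 0" --pt "85 127 -10 -6 0" --pt "85 127 0 -3 0" --pt "85 127 8 -3 0" --pt "85 127 12 -3 0" --pt "85 127 12 -3 0"

```text
t: 18.12
tool_pos: [0.517, -0.1081, 0.0727]
orientation: [0.0, 0.732, 0.682, 0.0]
ft_force: [0.0, 0.5, 0.3]
opening: 0.085
```

```bash
python3 -c "
from go import *
go(.5074+.0088,-.2305+.1257,.0726,-.07)
s=snap('side');cv2.imwrite('pics/m15.png',cv2.resize(s['color'][200:320,300:420],(600,600))[:,:,::-1])
"
```

```text
t 18.12 tcp [ 0.517  -0.1081  0.0727] jaw -0.07 F [0.  0.5 0.3] op 85.0 j [-0.33  0.58  1.94  0.    0.62 -0.26] vel 0.036
shift mm [ 3.2 -1.1  0.1] roll -0.0
```

View pics/m15.png

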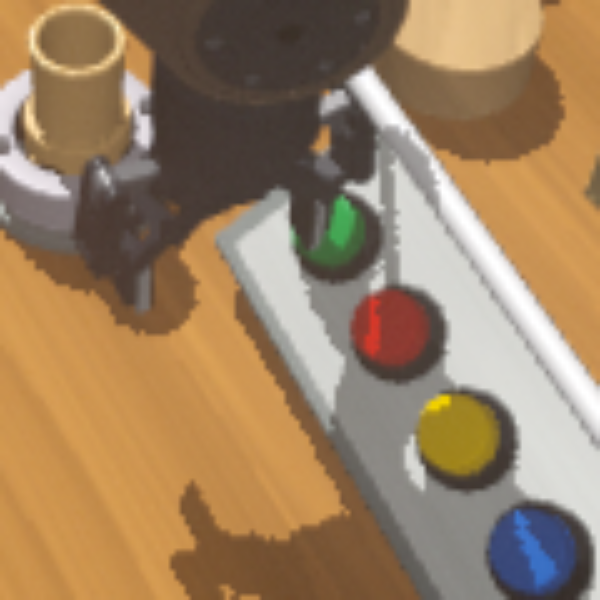

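The finger is over the green key. Red, yellow and blue all stand out, and the cup is still home. Next I press green.

Request:
play_rows --pt "85 3 1 2 0" --pt "85 3 3 4 0" --pt "85 3 4 5.5 0" --pt "85 3 5 7 0" --pt "85 3 6 8.5 0" --pt "85 3 7 10 0" --pt "85 3 7.5 11 0" --pt "85 3 7.5 11 0" --pt "85 3 7.5 11 0"

```text
t: 18.92
tool_pos: [0.5236, -0.1043, 0.0622]
orientation: [-0.0, 0.731, 0.682, -0.0]
ft_force: [-5.0, -1.7, 7.5]
opening: 0.085
```

Request:
play_rows --pt "85 0 0.6 0.9 0" --pt "85 0 1.1 1.6 0" --pt "85 0 1.1 1.6 0" --pt "85 0 1.1 1.6 0"

```text
t: 19.25
tool_pos: [0.524, -0.1043, 0.0615]
orientation: [-0.0, 0.731, 0.682, -0.0]
ft_force: [-13.9, -2.1, 22.2]
opening: 0.0855
```

Request:
play_rows --pt "85 0 -2 -3 0" --pt "85 0 -4 -6 0" --pt "85 0 -6 -9 0" --pt "85 0 -8 -12 0" --pt "85 0 -20 -13 0" --pt "85 0 -45 -14 0" --pt "85 0 -60 -30 0" --pt "85 0 -60 -60 0" --pt "85 0 -60 -100 0" --pt "85 0 -60 -120 0"

```text
t: 20.08
tool_pos: [0.4658, -0.1003, 0.1838]
orientation: [0.002, 0.731, 0.682, 0.001]
ft_force: [0.8, 0.7, 0.2]
opening: 0.0849
```

Request:
play_rows --pt "85 -40 0 -10 0" --pt "85 -80 0 -10 0" --pt "85 -120 0 -10 0" --pt "85 -160 0 -10 0" --pt "85 -200 0 -10 0" --pt "85 -235 0 -10 0" --pt "85 -250 0 -10 0" --pt "85 -250 0 -10 0" --pt "85 -250 0 -10 0"

```text
t: 20.83
tool_pos: [0.4476, -0.3495, 0.19]
orientation: [-0.0, 0.732, 0.682, 0.0]
ft_force: [0.1, 0.3, -0.4]
opening: 0.0849
```

```bash
python3 -c "
from go import *
go(.5,-.1,.2)
s=snap('side');t=snap('top')
a=cv2.resize(s['color'][120:360,190:450],(400,369));b=cv2.resize(t['color'][90:310,130:500],(400,238))
im=np.zeros((369,800,3),np.uint8);im[:,:400]=a;im[:238,400:]=b
cv2.imwrite('pics/m16.png',im[:,:,::-1]);cv2.imwrite('pics/m17.png',cv2.resize(s['color'][190:340,290:440],(600,600))[:,:,::-1])
"
```

```text
t 20.83 tcp [ 0.4476 -0.3495  0.19  ] jaw -0.07 F [ 0.1  0.3 -0.4] op 84.9 j [-0.78  0.46  1.75  0.    0.94 -0.71] vel 0.033
shift mm [252.5  34.8  -9.8] roll None
```

View pics/m16.png

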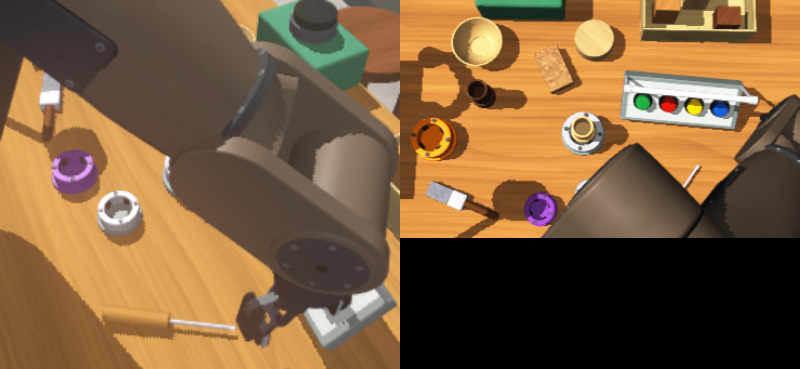

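View pics/m17.png

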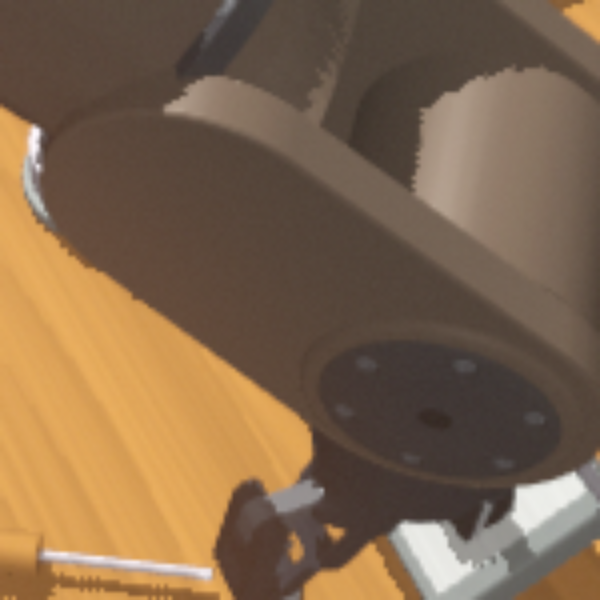

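Top view: the cup is in the chuck, the bystanders are in place, and all the keys look alike. The arm blocks the side view, so I swing it to the left to see everything.

Request:
play_rows --pt "85 20 0 -35 0" --pt "85 60 0 -50 0" --pt "85 101 0 -50 0" --pt "85 142 0 -50 0" --pt "85 183 0 -50 0" --pt "85 224 0 -50 0" --pt "85 265 0 -50 0" --pt "85 306 0 -50 0" --pt "85 347 0 -50 0" --pt "85 380 0 -50 0"

```text
t: 21.77
tool_pos: [0.4729, 0.0334, 0.2408]
orientation: [0.0, 0.73, 0.683, 0.0]
ft_force: [0.6, -0.7, 0.5]
opening: 0.085
```

Request:
play_rows --pt "85 40 -5 0 0" --pt "85 80 -5 0 0" --pt "85 120 -5 0 0" --pt "85 150 -5 0 0" --pt "85 160 -5 0 0" --pt "85 160 -5 0 0" --pt "85 160 -5 0 0"

```text
t: 22.35
tool_pos: [0.4791, 0.1901, 0.2404]
orientation: [-0.0, 0.73, 0.683, -0.0]
ft_force: [0.1, -0.0, -0.3]
opening: 0.0849
```

```bash
python3 -c "
from go import *
go(.5,-.1,.2)
s=snap('side');t=snap('top')
a=cv2.resize(s['color'][120:360,190:450],(400,369));b=cv2.resize(t['color'][90:310,130:500],(400,238))
im=np.zeros((369,800,3),np.uint8);im[:,:400]=a;im[:238,400:]=b
cv2.imwrite('pics/m18.png',im[:,:,::-1]);cv2.imwrite('pics/m19.png',cv2.resize(s['color'][190:340,290:440],(600,600))[:,:,::-1])
"
```

```text
t 22.35 tcp [0.4791 0.1901 0.2404] jaw -0.066 F [ 0.1 -0.  -0.3] op 84.9 j [ 0.25  0.33  1.81 -0.    1.    0.32] vel 0.039
shift mm [-288.    40.1   40.4] roll None
```

View pics/m18.png

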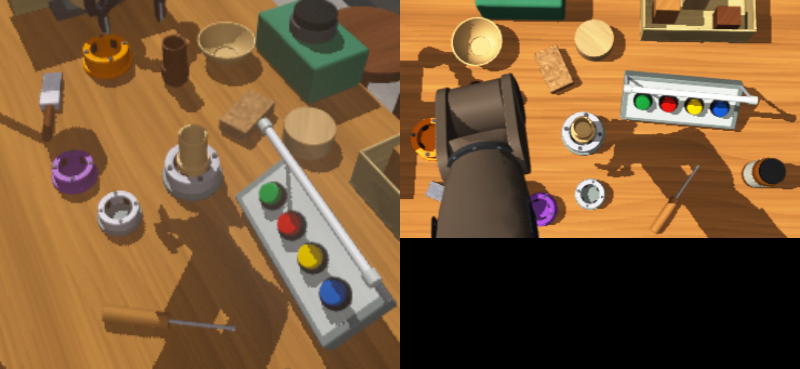

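View pics/m19.png

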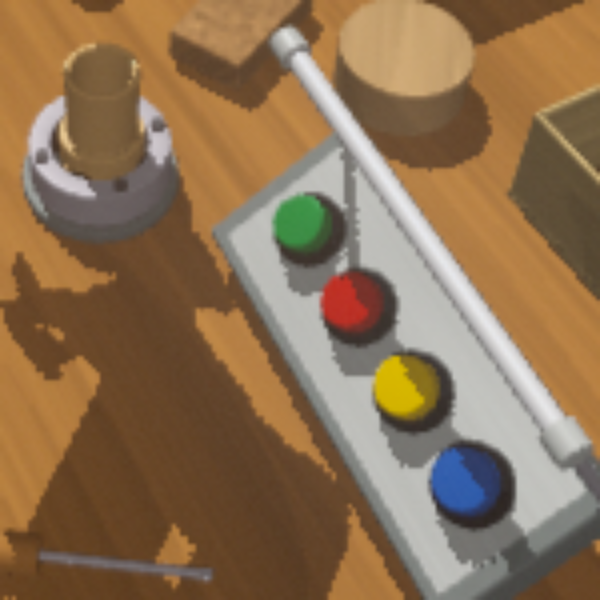

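```bash
python3 -c "
from h import *
print(manip.job_done(),manip.observe()['t'])"
```

```text
the job is handed in; nothing more can be done
the job is handed in; nothing more can be done
```

The pale cup is home in the large grey chuck, and yellow, blue and green were pressed in that order. I handed the job in at about 22 s.

- **Cup:** I gripped it by the waist, lowered it into the chuck and pushed with small twists. It bottomed at about 53 N with the tool 12 mm higher than at the grasp, which matches the seat height. The last side picture shows it upright, with its rim about one pixel row from where home puts it.
- **Keys:** I pressed each along its tilted axis with one open finger, coming in under the lamp, until it met a hard stop at about 19 to 26 N (5 N is fully in). I then let each one out. The last pictures show all four keys standing out. I never brought the finger onto the red key.
- **What went wrong:** On the first approach to the yellow key, the open finger's linkage touched the fixed lamp at about 13 N, so I backed off. The second approach came down just beside the key without any force. I had taken the finger's back edge to be 57 mm from the tool's centre, but at the tip it is about 49 mm. I corrected for that and the third approach worked.
- **Other things on the bench:** None looked moved in the last pictures, and the arm was clear of everything. The brush and orange chuck were partly behind the arm in the last top view, but both show in the side view. The oil bottle shows only in the top view.

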